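Load the jar mill and start it

ROBOT

A 6-joint arm with a two-finger parallel gripper is mounted at the origin on the work surface; the furniture and walls round the work are solid. World frame = base frame: x ahead of the robot, y to its left, z up, the work surface at z = 0. Lengths are in m, angles in degrees, forces in N, time in s.
With the tool pointing down it reaches from about 0.4 to 0.825 m from the base axis. Payload 7 kg.
Tool frame: the origin (TCP) lies at the very end of the fingers, on their centre line; the grasp point (between the pads) lies 19 mm behind it; z points along the fingers, y is the direction in which the jaws open and shut (so a half turn about z gives the same grasp; the last joint's range is limited). The gripper opens to 88 mm and grips with 3 to 60 N. Pads are 19 mm wide; open, the fingers measure 130 mm over their backs; the gripper's body (78 mm by 193 mm) begins 47 mm behind the grasp point.
Start: joints at [86.752, 20.546, 0.682, 0, -70.136, -16.507], TCP at [0.228, 0.635, 0.227] pointing down, gripper open.
Joint ranges: [-176.03, 176.03], [-82.01, 121.73], [-58.28, 71.71], [-173.87, 95.51], [-174.79, -0.11], [-173.66, 173.66]. Speed limits (degrees/s): [136.94, 136.94, 172.46, 180, 180, 180].

INTERFACE

Orientations are given as [roll, pitch, yaw] about the fixed x, y, z axes, in that order (R = Rz(yaw) Ry(pitch) Rx(roll)).
In Python, from plant import telemetry, snapshot, calibration, workorder gives the robot as it stands. The module is installed in compiled form; this text tells all that it offers.
- The arm moves only by the tool step_arm, never from a script. Its argument "plan" is text: rows parted by semicolons, each of 7 numbers parted by spaces: the finger opening in cm, from 0 to 8.76, then the shift along the tool's x, y, z in cm, then the turn, a rotation vector about the tool's x, y, z in degrees. A call has 1 to 12 rows; each row shifts and turns the commanded pose from where the row before left it, along the tool's axes as they then stand; what a row does not reach is not made up. A row lasts 1/12 s, in which the tool goes at most 41.7 mm and 7.16 degrees, less where a joint would pass 70% of its speed; a pose out of reach is approached as far as the arm can. A call with a gripper value outside its range is refused whole. The fingers move at their own pace and stop on an object; the grip force is fixed at half the most. Time passes only in rows, so rows that do not move let the fingers close. It gives the time, the measured TCP pose, the force and the opening at its end, in the units of the state.
- telemetry.get_obs(): the state, without advancing time (a new reading comes with each control period).
- snapshot(name): name is "scene" or "top" or "wrist"; returns the picture (384x512x3 uint8, blue, green, red); there is no depth.
- calibration(name): a dict with "K" (3x3 intrinsics, pixels), "k1" (the pictures are not rectified: a ray, as slopes to the right and down, at radius r is drawn at 1 + k1 r^2 times it, then the intrinsics apply), "camera_from_world" (4x4, takes a point from world to camera coordinates). Camera axes: x right, y up, looking along -z (the intrinsics and any distortion apply to the point x, -y, -z); pixel columns grow to the right and rows downward; lengths in m; the calibration is good to about 2 mm. A picture is of the moment at which its call begins: read the wrist's pose just before it. calibration takes no time and is no camera call; for the wrist camera it gives the pose at the moment of the call.
- workorder.close_job(): hands the job in, once; it reports no verdict.
The state is a dict: "clock": time; "joint_pos": joint angles; "qvel": joint speeds; "tau": joint torques, N m; "tool_pos": TCP position; "orientation": TCP orientation; "force": force on the tool from outside, world axes, zero at the start; "moment": the same for the moment, N m; "opening": finger opening in m.
Only numpy, scipy, OpenCV 4.12 (cv2) and the standard library are available. Lean on these libraries where they do the work, as an engineer would, in place of code of your own. Each camera call takes 0.05 s, during which the arm holds its last target.

TASK

Gently roll the white mill jar up the loading ramp with the fingertips, without gripping it or lifting it off the ramp, until it drops into the nest between the two black rollers and stays there. Then push the keeper bar round across the ramp behind the jar until it rests on its catch, and only then press the green start button fully down. Leave the red stop button and everything standing round the mill alone.

Things in the scene. Friction and masses are not known exactly. Their poses are not given: they have to be found in the camera images.
- mill: Bench jar mill, grey-green steel, fixed. Origin on the table below the middle of the roller nest; x up the ramp, away from the robot; y left, along the rollers; z up. In mm: two black turning rollers, 26 diameter, axes at x = -30 and 30, z = 34; back stop at x = 51, up to z = 102; bearing plates at y = +-59, up to z = 66; motor housing x -49 to 61, y 64 to 148, top z = 90; front end x = -190.
- loading_ramp: Sloped gutter in front of the rollers, part of the mill. Origin at the middle of the low front edge of its floor (mill x = -182, z = 12 mm); x runs up the slope (12.5 deg) for 140 mm along the floor, y left, z square to the floor. Side cheeks: inner faces at y = +-56 mm, 30 mm high. A round-topped lip 20 mm high across the low end keeps the jar on.
- mill_jar: Loose white glazed jar, slippery, two thin blue bands, steel lid at its left end: cylinder 84 mm diameter, 100 long, 0.5 to 0.85 kg, lying across the ramp. Origin mid-length on its axis; y = its length (x, z turn as it rolls). Starts at the lip, axis 42 mm above the ramp. 2 to 8 N on its rear at axis height rolls it up. Let go, it rolls back, unless past the top of the first roller (axis 89 mm up).
- nest (a point): Where the centre of the jar lies when it rests on both rollers, about 9 mm lower than on top of the first roller: mill x = 0, y = 0, z = 80 mm; axes as the mill's.
- keeper (a joint): Angle, rad, of the keeper: level steel bar, yellow sleeve at its end, 129 mm long from its pivot post right of the ramp, 10 mm thick (sleeve 15), 87 mm up. Seen from above it turns clockwise as the value grows. In the mill's frame it points along (cos a, sin a), a = 3.840 - value: 0 swung out, 2.269 across the ramp on its catch, 9 mm behind a seated jar. Starts at 0 to 0.55; stiff (0.06 N m), stays put.
- keeper_pivot (a point): On the keeper's vertical pivot axis at the height of the bar: mill x = -56, y = -70, z = 87 mm; axes as the mill's. The pivot's head is 22 mm across and the catch stands at mill x = -51, y = 60 mm, up to z = 98.
- keeper_bar_mid (a point): Point on the centre line of the keeper bar 70 mm from the pivot; moves with the bar.
- start_button (a joint): Travel of the green start button, m: 0 up, 0.006 fully down (counts as pressed from 0.0045); springs back; about 5 N to push it right down.
- start_button_top (a point): Centre of the top face of the green start button (30 mm across, black collar), on top of the motor housing, nearer the robot than the stop button; it faces up and is pressed straight down. 111 mm above the table.
- stop_button (a joint): Travel of the red stop button (26 mm across, yellow collar), m, 60 mm beyond the green one on the motor housing: not to be pressed.
- glaze_jar_b: Green glaze jar with a white lid, 49 mm across, 56 mm high, loose, left of the motor housing. Origin at the centre of its underside. To be left alone.
- glaze_jar_c: Ochre glaze jar with a black lid, 53 mm across, 62 mm high, loose, left of the motor housing. Origin at the centre of its underside. To be left alone.
- timer: White kitchen timer with an orange dial, 64 mm across, 42 mm high, loose, left of the ramp. Origin at the centre of its underside. To be left alone.
- stamp: Wooden texture stamp, 30 mm square, 56 mm high, loose, left of the ramp behind the timer. Origin at the centre of its underside. To be left alone.
- cup_purple: Purple plastic cup, 84 mm across, 112 mm high, light and loose, right of the rollers. Origin at the centre of its underside. To be left alone.
Things that resemble listed ones, but are neither listed nor needed, are in the scene too. There is more than one size of the mill_jar; the job needs the larger.

How it is judged (in metres and radians):
On the way, in this order (a step that is already met when the one before it is completed fails the run):
1. the jar lies in the nest between the rollers, at rest (x of mill_jar in the frame of nest between -0.005 and 0.005 m and z of mill_jar in the frame of nest between -0.005 and 0.004 m and y of mill_jar in the frame of nest between -0.012 and 0.012 m and angle between the y axis of mill_jar and the y axis of mill, either way round below 0.06 rad and linear speed of mill_jar below 0.03 m/s and angular speed of mill_jar below 0.5 rad/s), for 0.3 s.
2. the keeper bar is across the ramp, on its catch, with the jar still in the nest (x of mill_jar in the frame of nest between -0.005 and 0.005 m and z of mill_jar in the frame of nest between -0.005 and 0.004 m and y of mill_jar in the frame of nest between -0.012 and 0.012 m and angle between the y axis of mill_jar and the y axis of mill, either way round below 0.06 rad and value of joint keeper above 2.17 rad), for 0.2 s.
3. the green start button is pressed fully down, with the jar in the nest and the keeper shut (all of step 2 and value of joint start_button above 0.0045 m), for 0.1 s.
At the end, for the whole second after the job is handed in: The jar lies at rest between the rollers (its centre within 5 mm of the nest point fore and aft, +4/-5 mm in height and 12 mm sideways, its axis within 0.06 rad of the rollers' direction), the keeper bar is on its catch (joint above 2.17 rad), and the start button has been pressed and let up again (all of step 2 and linear speed of mill_jar below 0.03 m/s and angular speed of mill_jar below 0.5 rad/s and value of joint start_button below 0.002 m); the robot touches nothing.
It fails at once if the jar is lifted (its axis more than 54 mm above the plane of the ramp; 42 mm when it rolls on the ramp, 43 mm on top of the first roller) or falls off (z of mill_jar in the frame of loading_ramp above 0.054 m or height (world z) of mill_jar below 0.05 m).
It fails at once if the jar is shoved or squeezed with more than 40 N (contact force between the fingers and mill_jar above 40 N).
It fails at once if the start button is pressed while the jar is not in the nest or the keeper is open (value of joint start_button above 0.003 m and (not (x of mill_jar in the frame of nest between -0.005 and 0.005 m and z of mill_jar in the frame of nest between -0.005 and 0.004 m and y of mill_jar in the frame of nest between -0.012 and 0.012 m and angle between the y axis of mill_jar and the y axis of mill, either way round below 0.06 rad) or not (value of joint keeper above 2.17 rad))).
It fails at once if the red stop button is pressed (value of joint stop_button above 0.003 m).
It fails at once if a thing standing round the mill is moved more than 25 mm (distance of any of glaze_jar_b, glaze_jar_c, timer, stamp, cup_purple from where it was at the start of the episode above 0.025 m).
It also fails if it takes over 58 s, if anything falls off the work surface, if the arm or the gripper's body presses on something with over 40 N, if the wrist force passes 120 N, or if a joint passes its speed limit or range.

## Working session

There is one attempt and no reset: what is moved stays moved. The work goes in short steps, Python scripts to look and compute and a tool call to move; the robot and the scene stay as the last step left them, time stands still between calls to the robot, and variables do not carry over. Pictures are saved under pics/ and viewed, and the job is handed in when it is done.

Besides the shell and the picture viewer there is one more tool, called after "Request:" as name(argument=value, ...), one argument or row to a line, values as JSON. step_arm: Moves the arm, as the interface text tells. Its arguments: {"type":"object","properties":{"plan":{"type":"string"}},"required":["plan"]}

```bash
mkdir -p pics
python3 - <<'E'
from plant import telemetry, snapshot, calibration
import cv2
for n in("scene","top","wrist"):
    c=calibration(n); print(n,c["K"],c["k1"],c["camera_from_world"])
    cv2.imwrite(f"pics/{n}0.png",snapshot(n))
print(telemetry.get_obs())
E
```

```text
scene [[419.83841175   0.         257.17108693]
 [  0.         419.83841175 193.65609328]
 [  0.           0.           1.        ]] -0.11252035642393514 [[ 0.59673393 -0.80243771 -0.00153292 -0.31911193]
 [ 0.50377017  0.37314108  0.77909008 -0.32620018]
 [-0.62459926 -0.46568172  0.62691012 -0.8048887 ]
 [ 0.          0.          0.          1.        ]]
top [[408.43903224   0.         252.08260828]
 [  0.         408.43903224 191.07247357]
 [  0.           0.           1.        ]] -0.056013735075296424 [[-0.02526648 -0.99956072 -0.01549128  0.01014251]
 [ 0.99710746 -0.02630957  0.07130584 -0.53876202]
 [-0.07168208 -0.01364482  0.9973342  -1.27293535]
 [ 0.          0.          0.          1.        ]]
wrist [[284.85325204   0.         256.45369778]
 [  0.         284.85325204 192.94470546]
 [  0.           0.           1.        ]] -0.06851871434077487 [[-0.33861697 -0.9409223   0.00194038  0.67374376]
 [ 0.89531084 -0.32283534 -0.30691341  0.03848281]
 [ 0.2894081  -0.10218885  0.95173546 -0.39185701]
 [ 0.          0.          0.          1.        ]]
{'clock': 0.15, 'joint_pos': array([ 8.67497100e+01,  2.05821237e+01,  6.44298308e-01, -1.34418673e-02,
       -7.01345015e+01, -1.65049547e+01]), 'qvel': array([-0.06240325, -0.12970519,  0.0842649 , -0.01350814, -0.09979479,
       -0.0037556 ]), 'tau': array([-4.07008056e-04, -5.83274174e+01,  2.93293530e+01,  7.00126290e+00,
        8.85429326e-03, -9.90561080e-05]), 'tool_pos': array([0.22808108, 0.63490258, 0.22582873]), 'orientation': array([ 1.79927063e+02, -8.43254982e-03, -1.97598151e+01]), 'force': array([ 0.02147071, -0.87555738,  0.01431677]), 'moment': array([-0.03168167,  0.00582517,  0.00908125]), 'opening': 0.0878150786506842}
```

View pics/scene0.png

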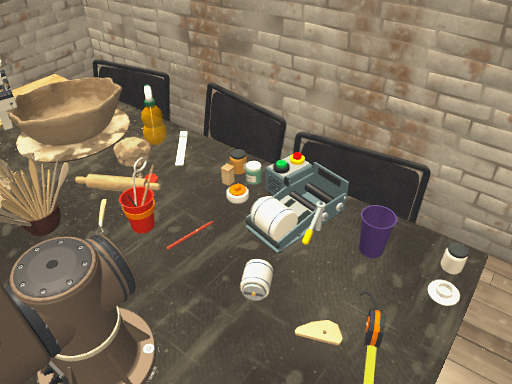

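View pics/top0.png

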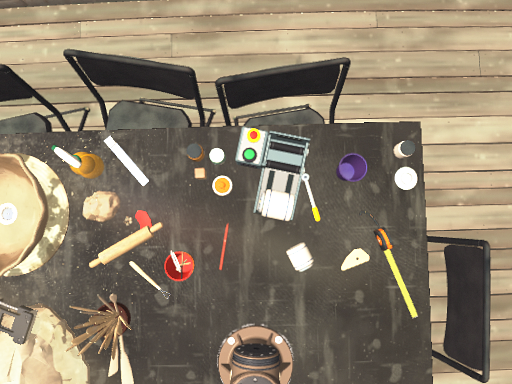

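View pics/wrist0.png

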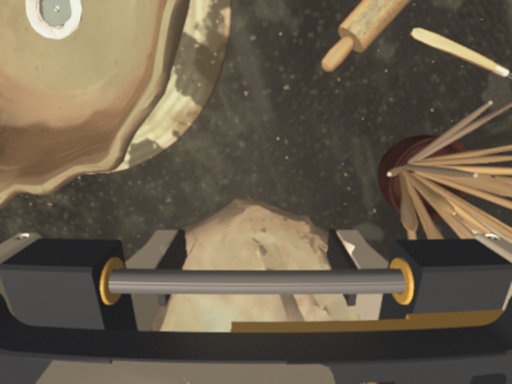

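```bash
cat > h.py <<'E'
import numpy as np,cv2
from plant import telemetry, snapshot, calibration
def ray(c,u,v):
    K=c["K"];T=c["camera_from_world"]
    d=np.array([(u-K[0,2])/K[0,0],(v-K[1,2])/K[1,1]])
    s=d.copy()
    for _ in range(20): s=d/(1+c["k1"]*(s@s))
    R=T[:3,:3]; o=-R.T@T[:3,3]
    return o,R.T@np.array([s[0],-s[1],-1.])
def onz(c,u,v,z):
    o,d=ray(c,u,v); return o+d*(z-o[2])/d[2]
def proj(c,p):
    q=c["camera_from_world"]@np.append(p,1.); s=np.array([q[0],-q[1]])/-q[2]
    s=s*(1+c["k1"]*(s@s)); return c["K"][0,0]*s[0]+c["K"][0,2],c["K"][1,1]*s[1]+c["K"][1,2]
E
python3 - <<'E'
import cv2
t=cv2.imread("pics/top0.png")[115:235,195:335]; cv2.imwrite("pics/top0z.png",cv2.resize(t,None,fx=5,fy=5,interpolation=cv2.INTER_CUBIC))
t=cv2.imread("pics/scene0.png")[140:270,215:365]; cv2.imwrite("pics/scene0z.png",cv2.resize(t,None,fx=4.5,fy=4.5,interpolation=cv2.INTER_CUBIC))
E
```

```text
(no output)
```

View pics/top0z.png

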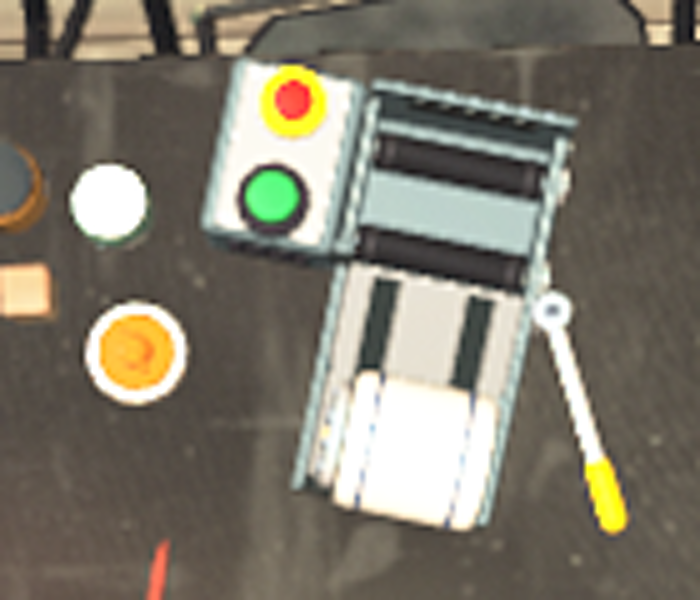

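View pics/scene0z.png

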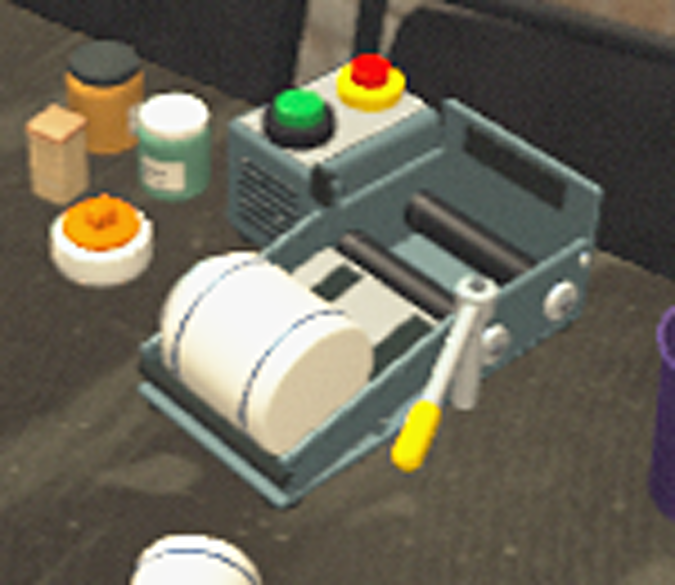

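Run:
```python
from h import *
from scipy.optimize import least_squares
c=calibration("top")
def W(x,y,z): return onz(c,195+(x+.5)/5-.5,115+(y+.5)/5-.5,z)
obs=[((205,228),.09,(-.049,.148)),((240,60),.09,(.061,.148)),((330,250),.09,(-.049,.064)),((366,78),.09,(.061,.064)),
 ((552,309),.093,(-.056,-.070))]
Ps=[(W(*a,z)[:2],np.array(m)) for a,z,m in obs]
def f(p):
    R=np.array([[np.cos(p[2]),-np.sin(p[2])],[np.sin(p[2]),np.cos(p[2])]])
    return np.concatenate([R@m+p[:2]-w for w,m in Ps])
r=least_squares(f,[.7,0,0]); p=r.x;print(p,np.degrees(p[2]),r.fun.reshape(-1,2)*1e3)
R=np.array([[np.cos(p[2]),-np.sin(p[2])],[np.sin(p[2]),np.cos(p[2])]])
cs=calibration("scene")
def S(x,y,z): return onz(cs,215+(x+.5)/4.5-.5,140+(y+.5)/4.5-.5,z)
for n,q in dict(green=W(272,194,.111),red=W(294,100,.111),tip=W(612,530,.087),sl=W(592,462,.087),piv=W(552,309,.09),jfl=W(360,372,.107),
  Sgreen=S(302,102,.111),Sred=S(371,68,.111),Spiv=S(477,287,.095),Stip=S(408,462,.087),bs1=W(375,85,.102),bs2=W(578,122,.102),Sbs1=S(450,100,.102),Sbs2=S(600,190,.102)).items():
    print(n,q.round(4),"mill",(R.T@(q[:2]-p[:2])).round(4))
```

```text
[ 0.64316707 -0.10883312 -0.21941787] -12.571717722541239 [[-0.6418778   3.78105119]
 [ 4.61156114  3.30481829]
 [-3.51919368 -3.3663269 ]
 [-0.41210431 -2.70915427]
 [-0.03838534 -1.01038832]]
green [0.6443 0.0013 0.111 ] mill [-0.0229  0.1077]
red [ 0.7003 -0.0132  0.111 ] mill [0.035  0.1058]
tip [ 0.4407 -0.1959  0.087 ] mill [-0.1787 -0.129 ]
sl [ 0.4815 -0.1854  0.087 ] mill [-0.1411 -0.1099]
piv [ 0.5736 -0.1643  0.09  ] mill [-0.0558 -0.0693]
jfl [ 0.5375 -0.0479  0.107 ] mill [-0.1164  0.0365]
Sgreen [ 0.6455 -0.0009  0.111 ] mill [-0.0212  0.1059]
Sred [ 0.7018 -0.0144  0.111 ] mill [0.0367 0.1049]
Spiv [ 0.5749 -0.1644  0.095 ] mill [-0.0545 -0.0691]
Stip [ 0.4457 -0.2004  0.087 ] mill [-0.1728 -0.1323]
bs1 [ 0.71   -0.0618  0.102 ] mill [0.055  0.0604]
bs2 [ 0.6842 -0.1824  0.102 ] mill [ 0.0561 -0.0629]
Sbs1 [ 0.7126 -0.0655  0.102 ] mill [0.0584 0.0574]
Sbs2 [ 0.6855 -0.1819  0.102 ] mill [ 0.0572 -0.0621]
```

Request:
step_arm(
  plan="5 0 0 -3.5 0 0 -3.6; 5 0 0 -3.5 0 0 -3.6; 5 3 2 -2 0 0 0; 5 3 2 0 0 0 0; 5 3 2 0 0 0 0; 5 3 2 0 0 0 0; 5 3 2 0 0 0 0; 5 3 2 0 0 0 0; 5 3 2 0 0 0 0; 5 3 2 0 0 0 0; 5 3 2 0 0 0 0; 5 0 2 0 0 0 0",
)

```text
clock: 1.15
tool_pos: [0.4513, 0.3791, 0.3155]
orientation: [179.9, -0.0, -12.7]
force: [-1.1, 0.9, -0.6]
opening: 0.0501
```

Request:
step_arm(
  plan="5 0.7 4 0 0 0 0; 5 0.7 4 0 0 0 0; 5 0.7 4 0 0 0 0; 5 0.7 4 0 0 0 0; 5 0.7 4 0 0 0 0; 5 0.7 4 0 0 0 0; 5 0.7 4 0 0 0 0; 5 0.7 4 0 0 0 0; 5 0.7 4 0 0 0 0; 5 0.7 4 0 0 0 0; 5 0 3 0 0 0 0; 5 0 0 0 0 0 0",
)

```text
clock: 2.15
tool_pos: [0.4215, -0.0574, 0.3167]
orientation: [180.0, 0.0, -12.8]
force: [0.2, 0.0, -0.2]
opening: 0.0498
```

Run:
```python
from h import *
o=telemetry.get_obs();print(o["tool_pos"],o["orientation"],o["clock"])
c=calibration("wrist");print(c["camera_from_world"].tolist())
cv2.imwrite("pics/wrist1.png",snapshot("wrist"))
cv2.imwrite("pics/wrist1z.png",cv2.resize(cv2.imread("pics/wrist1.png"),None,fx=1.5,fy=1.5,interpolation=cv2.INTER_CUBIC))
```

```text
[ 0.4215381  -0.05743924  0.31667511] [ 1.79972480e+02  8.71203527e-03 -1.27671316e+01] 2.15
[[-0.22155835576397126, -0.9751467216608968, 0.0008753428875089227, 0.03665831870186188], [0.9279215624330525, -0.21110435135782427, -0.30724017772679835, -0.33752613843812945], [0.29978904076528196, -0.06725937906193784, 0.9516316025465077, -0.6074820702543777], [0.0, 0.0, 0.0, 1.0]]
```

View pics/wrist1z.png

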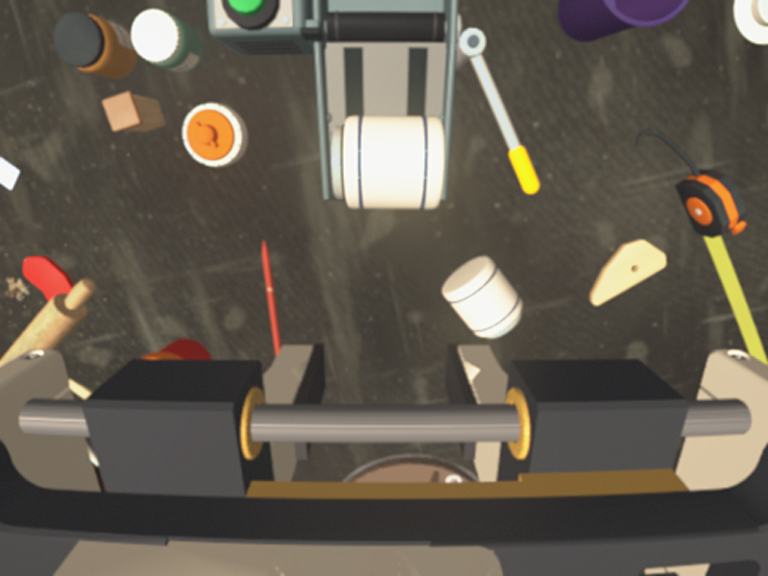

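Run:
```python
from h import *
c=calibration("wrist")
def W(x,y,z): return onz(c,(x+.5)/1.5-.5,(y+.5)/1.5-.5,z)
p=np.array([.6432,-.1088]);a=np.radians(-12.6);R=np.array([[np.cos(a),-np.sin(a)],[np.sin(a),np.cos(a)]])
for n,q in dict(piv=W(473,40,.093),green=W(246,0,.111),lidL=W(331,165,.062),R=W(444,165,.062),rear=W(393,209,.062),front=W(393,115,.09),tip=W(532,191,.087),cheekL=W(326,198,.041),cheekR_top=W(447,115,.055),cheekL_in=W(330,115,.055), plateL=W(317,36,.066),plateR=W(457,36,.066)).items(): print(n,q.round(4),(R.T@(q[:2]-p)).round(4))
```

```text
piv [ 0.575  -0.1641  0.093 ] [-0.0545 -0.0689]
green [0.6385 0.0026 0.111 ] [-0.0288  0.1077]
lidL [ 0.5046 -0.0235  0.062 ] [-0.1538  0.053 ]
R [ 0.4813 -0.1263  0.062 ] [-0.1542 -0.0524]
rear [ 0.4518 -0.071   0.062 ] [-0.195  -0.0049]
front [ 0.5326 -0.0885  0.09  ] [-0.1123 -0.0043]
tip [ 0.4435 -0.1965  0.087 ] [-0.1757 -0.1291]
cheekL [ 0.4748 -0.0079  0.041 ] [-0.1864  0.0618]
cheekR_top [ 0.5244 -0.1383  0.055 ] [-0.1095 -0.0547]
cheekL_in [ 0.5483 -0.0332  0.055 ] [-0.1091  0.0531]
plateL [ 0.6128 -0.0397  0.066 ] [-0.0448  0.0608]
plateR [ 0.586  -0.1574  0.066 ] [-0.0452 -0.0599]
```

Request:
step_arm(
  plan="5 0 0.2 4 0 0 0; 5 0 0 4 0 0 0; 5 0 0 4 0 0 0; 5 0 0 4 0 0 0; 5 0 0 4 0 0 0; 5 0 0 3.5 0 0 0; 5 0 0 2 0 0 0; 5 0 0 1.3 0 0 0.2; 5 0 0 0 0 0 0; 5 0.5 0 0 0 0 0; 5 0.5 0 0 0 0 0; 5 0 0 0 0 0 0",
)

```text
clock: 3.2
tool_pos: [0.4348, -0.0572, 0.0499]
orientation: [-179.9, -0.2, -12.7]
force: [0.5, 0.1, 0.0]
opening: 0.0499
```

Run:
```python
from h import *
o=telemetry.get_obs();print(o["tool_pos"],o["orientation"],o["clock"])
w=cv2.imread("pics/wrist1.png");s=snapshot("scene")
cv2.imwrite("pics/scene2z.png",cv2.resize(s[130:290,200:380],None,fx=4,fy=4,interpolation=cv2.INTER_CUBIC))
```

```text
[ 0.43482686 -0.05721977  0.0498601 ] [-1.79927555e+02 -1.65201164e-01 -1.27096735e+01] 3.2
```

View pics/scene2z.png

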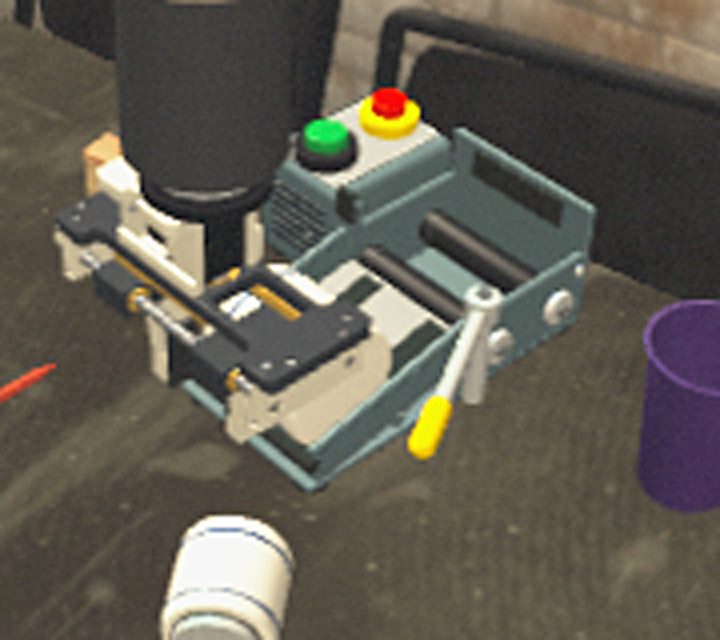

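Request:
step_arm(
  plan="5 0.5 0.4 0 0 0 0; 5 0.4 0 0 0 0 0; 5 0.3 0 0 0 0 0; 5 0.3 0 -0.05 0 0 0; 5 0.3 0 -0.07 0 0 0; 5 0.3 0 -0.07 0 0 0; 5 0.3 0 -0.07 0 0 0",
)

```text
clock: 3.83
tool_pos: [0.4533, -0.0675, 0.0508]
orientation: [179.9, 0.2, -12.8]
force: [-5.7, 1.2, 3.1]
opening: 0.05
```

Request:
step_arm(
  plan="5 0.4 0 -0.09 0 0 0; 5 0.5 0 -0.11 0 0 0; 5 0.5 0 -0.11 0 0 0; 5 0.5 0 -0.11 0 0 0; 5 0.5 0 -0.11 0 0 0; 5 0.5 0 -0.11 0 0 0; 5 0.5 0 -0.11 0 0 0; 5 0.5 0 -0.11 0 0 0; 5 0.5 0 -0.11 0 0 0",
)

```text
clock: 4.58
tool_pos: [0.4963, -0.0771, 0.0605]
orientation: [179.9, 0.2, -12.8]
force: [-5.5, 1.1, 4.1]
opening: 0.0501
```

Run:
```python
from h import *
o=telemetry.get_obs();print(o["tool_pos"],o["orientation"],o["clock"],o["force"])
s=snapshot("wrist")
cv2.imwrite("pics/wrist3.png",cv2.resize(s,None,fx=1.5,fy=1.5))
```

```text
[ 0.49630626 -0.0771217   0.0605231 ] [179.94540142   0.18398623 -12.80153617] 4.5833 [-5.47417951  1.06517101  4.11738167]
```

View pics/wrist3.png

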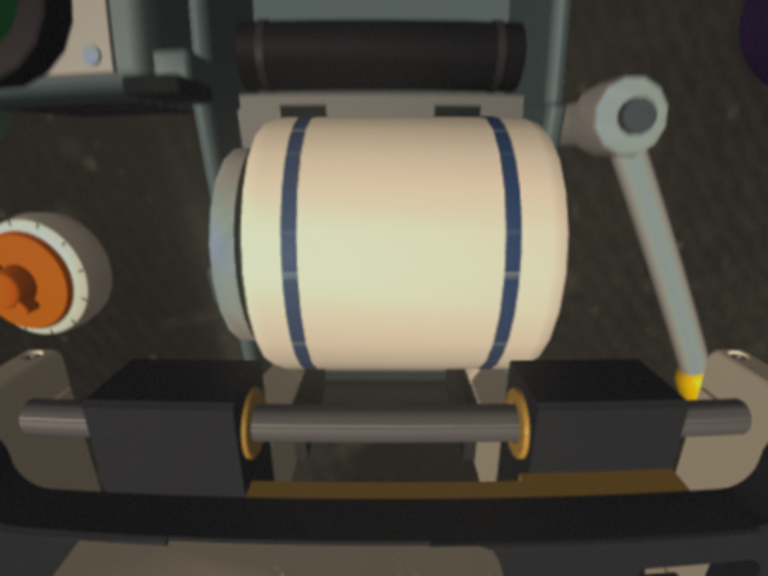

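Request:
step_arm(
  plan="5 0.5 0 -0.11 0 0 0; 5 0.5 0 -0.11 0 0 0; 5 0.5 0 -0.11 0 0 0; 5 0.5 0 -0.11 0 0 0; 5 0.5 0 -0.11 0 0 0; 5 0.5 0 -0.11 0 0 0; 5 0.5 0 -0.11 0 0 0; 5 0.5 0 -0.11 0 0 0; 5 0.5 0 -0.11 0 0 0; 5 0.5 0 -0.11 0 0 0; 5 0.4 0 -0.09 0 0 0; 5 0.3 0 -0.05 0 0 0",
)

```text
clock: 5.63
tool_pos: [0.5529, -0.0896, 0.0731]
orientation: [180.0, 0.1, -12.8]
force: [-4.0, 0.6, 2.3]
opening: 0.0499
```

Request:
step_arm(
  plan="5 0.25 0 -0.04 0 0 0; 5 0.25 0 -0.03 0 0 0; 5 0.25 0 0 0 0 0; 5 0.25 0 0 0 0 0; 5 0.25 0 0 0 0 0; 5 0.25 0 0 0 0 0; 5 0.25 0 0 0 0 0; 5 0.25 0 0 0 0 0; 5 0.25 0 0 0 0 0; 5 0.25 0 0 0 0 0",
)

```text
clock: 6.47
tool_pos: [0.5781, -0.0948, 0.074]
orientation: [-180.0, -0.0, -12.8]
force: [0.0, -0.3, 0.1]
opening: 0.0499
```

Run:
```python
from h import *
o=telemetry.get_obs();print(o["tool_pos"],o["orientation"],o["clock"],o["force"])
s=snapshot("wrist")
cv2.imwrite("pics/wrist4.png",cv2.resize(s,None,fx=1.5,fy=1.5))
```

```text
[ 0.5780834  -0.09484545  0.07395113] [-1.79999070e+02 -3.09165916e-03 -1.27559618e+01] 6.4667 [ 0.0496405  -0.29741693  0.06039046]
```

View pics/wrist4.png

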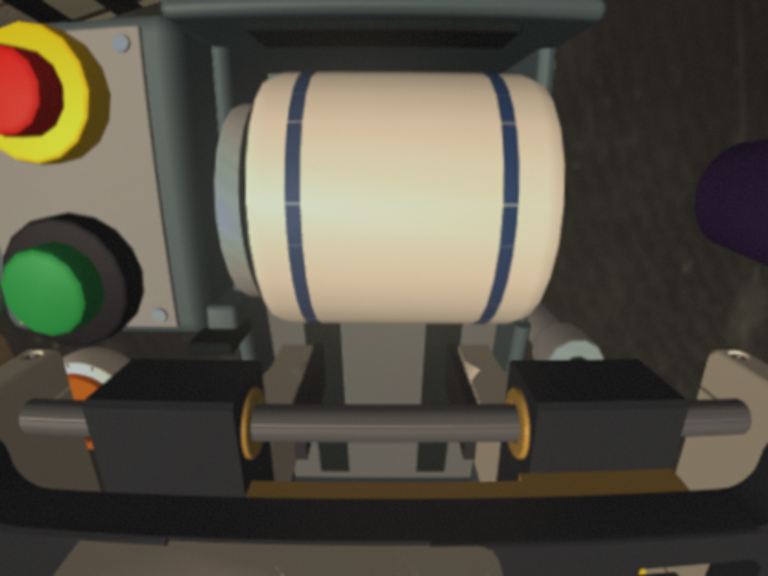

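Request:
step_arm(
  plan="5 -1 0 0 0 0 0; 5 -3 0 -1 0 0 0; 3 -1 0 -4 0 0 0; 2 0 0 -4 0 0 0; 1 0 3.5 0 0 0 0; 0 0 3.5 0 0 0 0; 0 0 3.5 0 0 0 0; 0 0 3.5 0 0 0 0; 0 -0.3 0.6 0 0 0 0; 0 0 0 0 0 0 0; 0 0 0 0 0 0 0",
)

```text
clock: 7.43
tool_pos: [0.4932, -0.2256, 0.1639]
orientation: [-180.0, 0.0, -12.8]
force: [-1.1, -0.4, 0.9]
opening: 0.0009
```

Run:
```python
from h import *
o=telemetry.get_obs();print(o["tool_pos"],o["orientation"],o["clock"],o["force"],o["opening"])
d=o["tool_pos"][:2]-np.array([.6432,-.1088]);a=np.radians(-12.6);R=np.array([[np.cos(a),-np.sin(a)],[np.sin(a),np.cos(a)]]);print(R.T@d)
s=snapshot("wrist")
cv2.imwrite("pics/wrist5.png",cv2.resize(s,None,fx=1.5,fy=1.5))
s=snapshot("scene")
cv2.imwrite("pics/scene5z.png",cv2.resize(s[130:290,200:380],None,fx=4,fy=4,interpolation=cv2.INTER_CUBIC))
```

```text
[ 0.49316401 -0.22562536  0.16388515] [-1.79988901e+02  7.96549713e-03 -1.28447898e+01] 7.4333 [-1.07808717 -0.42094344  0.94701044] 0.0008797359733800981
[-0.12093797 -0.14674117]
```

View pics/wrist5.png

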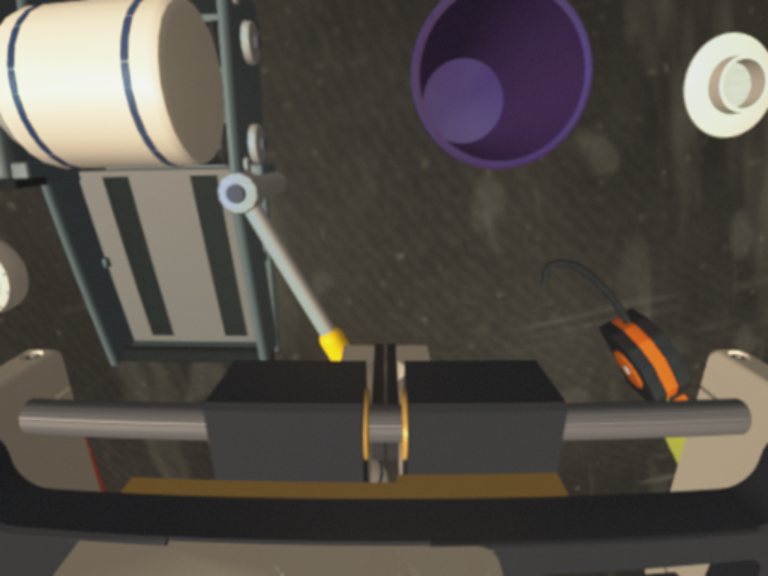

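View pics/scene5z.png

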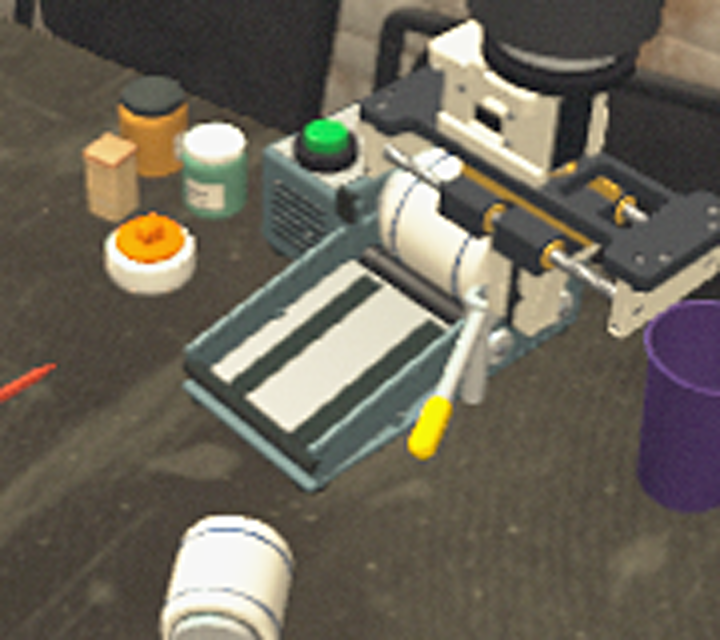

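Run:
```python
import numpy as np
prev=None
for a in np.linspace(3.6,np.pi/2,15):
    u=np.array([np.cos(a),np.sin(a)]);n=np.array([-np.sin(a),np.cos(a)])
    t=np.array([-56,-70])+90*u+n*(5+21*abs(n[1])+9.5*abs(n[0]))
    print(round(a,2),t.round(1),None if prev is None else (t-prev).round(1)); prev=t
```

```text
3.6 [-124.3 -135. ] None
3.46 [-133.  -124.3] [-8.7 10.7]
3.31 [-140.1 -112. ] [-7.1 12.3]
3.17 [-145.4  -98.3] [-5.2 13.7]
3.02 [-148.6  -85.9] [-3.2 12.4]
2.88 [-150.1  -73.1] [-1.5 12.8]
2.73 [-149.7  -59.7] [ 0.4 13.4]
2.59 [-147.1  -46.1] [ 2.6 13.6]
2.44 [-142.3  -32.7] [ 4.8 13.4]
2.3 [-135.2  -19.9] [ 7.1 12.8]
2.15 [-125.8   -8.1] [ 9.4 11.8]
2.01 [-114.3    2.2] [11.5 10.3]
1.86 [-101.    10.5] [13.3  8.3]
1.72 [-86.2  16.5] [14.7  6. ]
1.57 [-70.5  20. ] [15.7  3.5]
```

Request:
step_arm(
  plan="0 0 0 3 0 0 0; 0 0 0 3 0 0 0; 0 0 0 2 0 0 0; 0 0 0 0.5 0 0 0; 0 0 0 0 0 0 0",
)

```text
clock: 7.95
tool_pos: [0.4932, -0.2245, 0.0777]
orientation: [180.0, 0.2, -12.7]
force: [0.8, -0.4, 0.7]
opening: 0.0007
```

Request:
step_arm(
  plan="0 -0.3 -0.5 0 0 0 0; 0 -0.1 -0.6 0 0 0 0; 0 -0.4 -0.5 0 0 0 0; 0 -0.4 -0.5 0 0 0 0; 0 -0.4 -0.6 0 0 0 0; 0 -0.3 -0.6 0 0 0 0; 0 -0.3 -0.7 0 0 0 0; 0 -0.3 -0.7 0 0 0 0; 0 -0.2 -0.6 0 0 0 0; 0 -0.1 -0.6 0 0 0 0; 0 -0.1 -0.6 0 0 0 0; 0 0 -0.7 0 0 0 0",
)

```text
clock: 8.95
tool_pos: [0.4814, -0.1483, 0.0789]
orientation: [180.0, 0.0, -12.8]
force: [0.5, -1.1, 0.2]
opening: 0.0005
```

```bash
cat >> h.py <<'E'
def mill():
    o=telemetry.get_obs()
    d=o["tool_pos"][:2]-np.array([.6432,-.1088]);a=np.radians(-12.6);R=np.array([[np.cos(a),-np.sin(a)],[np.sin(a),np.cos(a)]]);print((R.T@d).round(4),o["tool_pos"][2].round(4),o["force"].round(1),o["orientation"].round(2),o["clock"])
E
python3 - <<'E'
from h import *
mill()
cv2.imwrite("pics/wrist6.png",cv2.resize(snapshot("wrist"),None,fx=1.5,fy=1.5))
E
```

```text
[-0.1493 -0.0738] 0.0789 [ 0.5 -1.1  0.2] [ 1.7999e+02  2.0000e-02 -1.2760e+01] 8.95
```

View pics/wrist6.png

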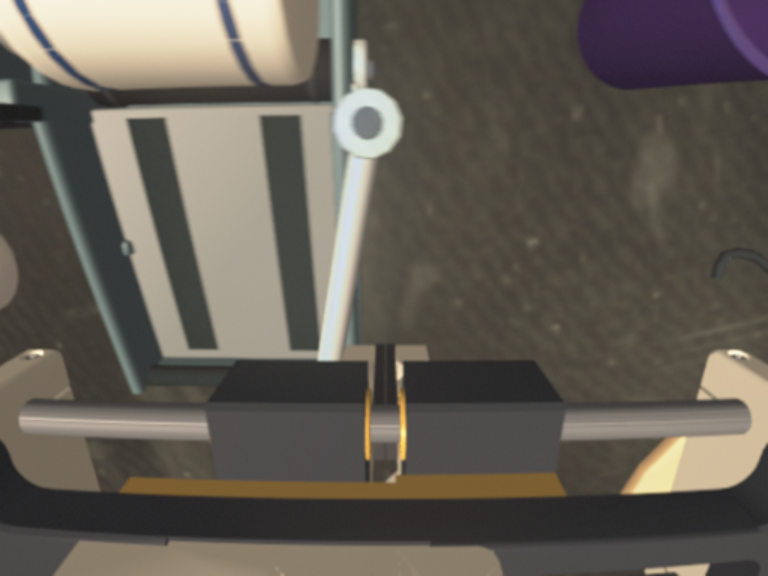

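Bar is moving with the finger (pivot at about (367,123), bar heading down-left to (330,360)). Continue the arc.

Request:
step_arm(
  plan="0 0 -0.7 0 0 0 0; 0 0.1 -0.7 0 0 0 0; 0 0.1 -0.6 0 0 0 0; 0 0.2 -0.7 0 0 0 0; 0 0.2 -0.7 0 0 0 0; 0 0.3 -0.6 0 0 0 0; 0 0.3 -0.7 0 0 0 0; 0 0.4 -0.6 0 0 0 0; 0 0.4 -0.6 0 0 0 0; 0 0.5 -0.6 0 0 0 0; 0 0.5 -0.5 0 0 0 0; 0 0.5 -0.5 0 0 0 0",
)

```text
clock: 10.0
tool_pos: [0.5328, -0.083, 0.0789]
orientation: [180.0, 0.0, -12.7]
force: [-0.3, -0.9, 1.3]
opening: 0.0004
```

Run:
```python
from h import *
mill()
cv2.imwrite("pics/wrist7.png",cv2.resize(snapshot("wrist"),None,fx=1.5,fy=1.5))
```

```text
[-0.1134  0.0011] 0.0789 [-0.3 -0.9  1.3] [ 1.800e+02  1.000e-02 -1.275e+01] 10.0
```

View pics/wrist7.png

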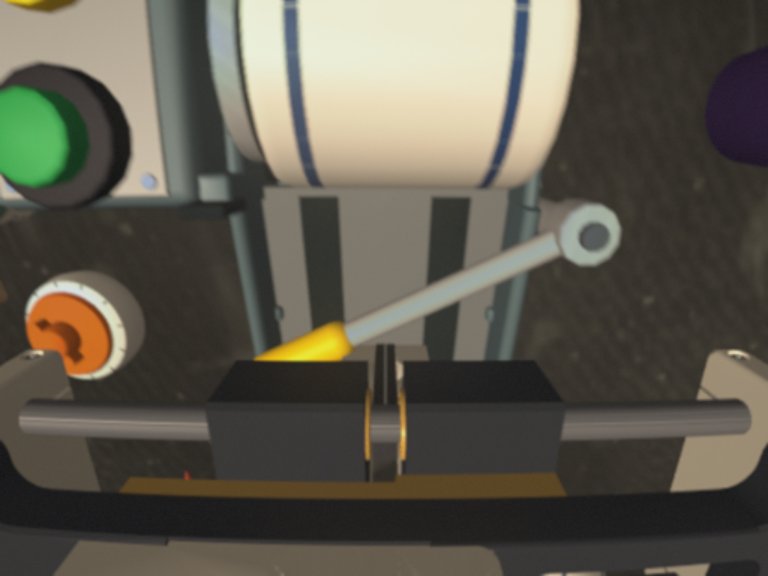

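Request:
step_arm(
  plan="0 0.6 -0.5 0 0 0 0; 0 0.6 -0.4 0 0 0 0; 0 0.6 -0.3 0 0 0 0; 0 0.6 -0.3 0 0 0 0; 0 0.6 -0.2 0 0 0 0; 0 0.4 -0.1 0 0 0 0; 0 0.3 0 0 0 0 0; 0 0.2 0 0 0 0 0; 0 0 0 0 0 0 0",
)

```text
clock: 10.8
tool_pos: [0.5746, -0.0746, 0.0789]
orientation: [-180.0, -0.0, -12.8]
force: [-0.1, -0.8, 0.2]
opening: 0.0007
```

Run:
```python
from h import *
mill()
cv2.imwrite("pics/wrist8.png",cv2.resize(snapshot("wrist"),None,fx=1.5,fy=1.5))
```

```text
[-0.0744  0.0185] 0.0789 [-0.1 -0.8  0.2] [-1.7999e+02 -2.0000e-02 -1.2760e+01] 10.8
```

View pics/wrist8.png

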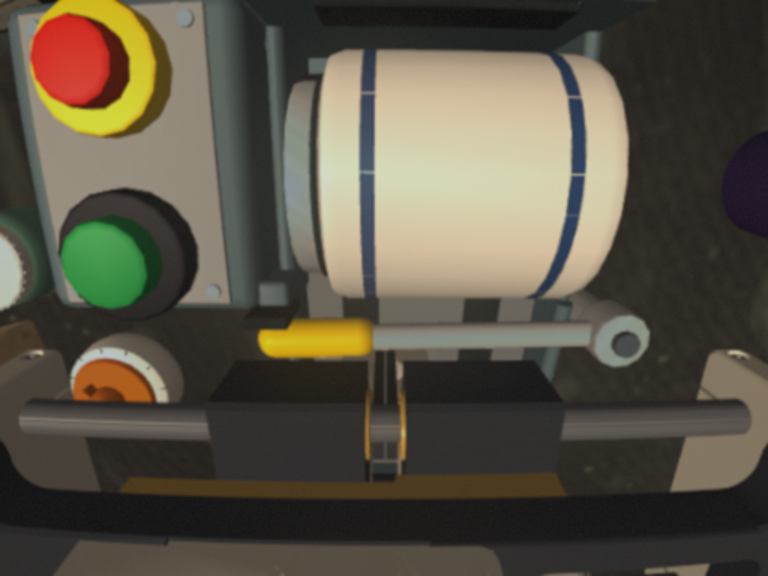

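Request:
step_arm(
  plan="0 0.15 0 0 0 0 0; 0 0.15 0 0 0 0 0; 0 0.1 0 0 0 0 0; 0 0 0 0 0 0 0",
)

```text
clock: 11.18
tool_pos: [0.5769, -0.0752, 0.0788]
orientation: [180.0, 0.1, -12.8]
force: [-4.6, 2.0, 3.4]
opening: 0.0005
```

Request:
step_arm(
  plan="0 0.1 0 0 0 0 0; 0 0 0 0 0 0 0",
)

```text
clock: 11.35
tool_pos: [0.577, -0.0753, 0.0787]
orientation: [180.0, 0.2, -12.8]
force: [-6.9, 3.6, 5.4]
opening: 0.0003
```

Run:
```python
from h import *
mill()
c=calibration("wrist");s=snapshot("wrist");cv2.imwrite("pics/wrist9.png",cv2.resize(s,None,fx=1.5,fy=1.5))
```

```text
[-0.0719  0.0182] 0.0787 [-6.9  3.6  5.4] [179.98   0.21 -12.78] 11.35
```

View pics/wrist9.png

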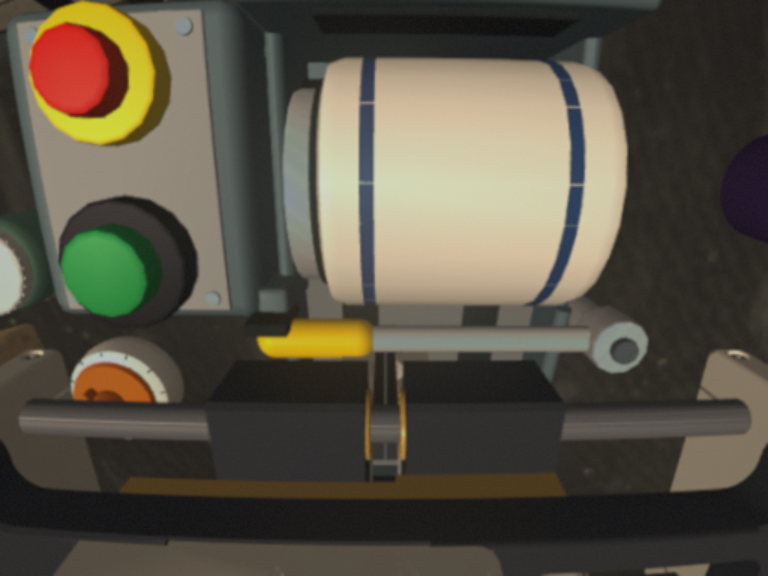

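Request:
step_arm(
  plan="0 -0.5 0 0 0 0 0; 0 -1.5 0 0 0 0 0; 0 -1 0 -2 0 0 0; 0 0 0 -4 0 0 0; 0 0 -3 -3 0 0 0; 0 1 -3 0 0 0 0; 0 2 -2 0 0 0 0; 0 1 0 0 0 0 0; 0 0 0 0 0 0 0",
)

```text
clock: 12.15
tool_pos: [0.6083, 0.0004, 0.1683]
orientation: [-180.0, -0.1, -12.7]
force: [0.1, 0.5, -0.9]
opening: 0.0006
```

Run:
```python
from h import *
mill()
c=calibration("wrist");s=snapshot("wrist");cv2.imwrite("pics/wrist10.png",cv2.resize(s,None,fx=1.5,fy=1.5))
p=np.array([.6432,-.1088]);a=np.radians(-12.6);R=np.array([[np.cos(a),-np.sin(a)],[np.sin(a),np.cos(a)]])
h=cv2.cvtColor(s,cv2.COLOR_BGR2HSV)
m=cv2.inRange(h,(50,120,60),(75,255,255))
n,l,st,ce=cv2.connectedComponentsWithStats(m)
for i in range(1,n):
    if st[i,4]>150: print(st[i],ce[i],(R.T@(onz(c,*ce[i],.111)[:2]-p)).round(4))
```

```text
[-0.0579  0.099 ] 0.1683 [ 0.1  0.5 -0.9] [-1.800e+02 -7.000e-02 -1.267e+01] 12.15
[ 228  150   37   37 1079] [246.02038925 167.75254866] [-0.0228  0.1065]
```

View pics/wrist10.png

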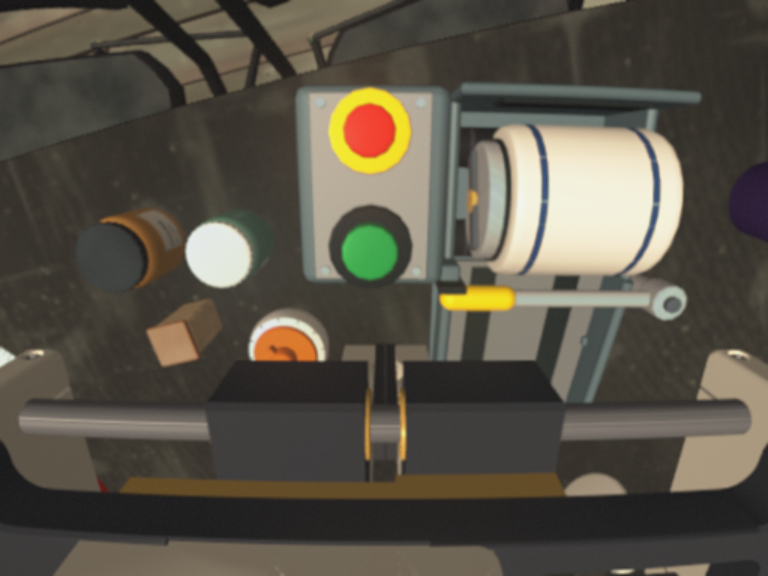

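Request:
step_arm(
  plan="0 2 -0.7 0 0 0 0; 0 1.5 0 0 0 0 0; 0 0 0 2.5 0 0 0; 0 0 0 2 0 0 0; 0 0 0 0.8 0 0 0; 0 0 0 0 0 0 0; 0 0 0 0 0 0 0",
)

```text
clock: 12.78
tool_pos: [0.6417, -0.0018, 0.1157]
orientation: [180.0, 0.0, -12.8]
force: [0.6, -0.3, 0.4]
opening: 0.0005
```

Run:
```python
from h import *
mill()
```

```text
[-0.0248  0.1041] 0.1157 [ 0.6 -0.3  0.4] [ 1.7996e+02  2.0000e-02 -1.2770e+01] 12.7833
```

Request:
step_arm(
  plan="0 0.2 -0.2 0.3 0 0 0; 0 0 0 0.25 0 0 0; 0 0 0 0.2 0 0 0; 0 0 0 0.2 0 0 0; 0 0 0 0.1 0 0 0; 0 0 0 0 0 0 0; 0 0 0 0 0 0 0",
)

```text
clock: 13.37
tool_pos: [0.6456, 0.0006, 0.1059]
orientation: [-180.0, -0.1, -12.7]
force: [2.2, 0.8, 4.7]
opening: 0.0005
```

Request:
step_arm(
  plan="0 0 0 0.1 0 0 0; 0 0 0 0.1 0 0 0; 0 0 0 0 0 0 0; 0 0 0 0 0 0 0",
)

```text
clock: 13.7
tool_pos: [0.6457, 0.0005, 0.1056]
orientation: [-179.9, -0.2, -12.7]
force: [-3.1, 2.3, 16.2]
opening: 0.0004
```

Request:
step_arm(
  plan="0 0 0 0 0 0 0; 0 0 0 -1 0 0 0; 0 0 0 -3 0 0 0; 0 0 0 -4 0 0 0; 0 -2 0 -4 0 0 0; 0 -3 0 0 0 0 0; 0 -3 0 0 0 0 0; 0 -3 0 0 0 0 0; 0 0 0 0 0 0 0; 0 0 0 0 0 0 0",
)

```text
clock: 14.53
tool_pos: [0.5367, 0.0244, 0.2206]
orientation: [-180.0, 0.0, -12.7]
force: [-0.9, -0.1, 0.2]
opening: 0.0004
```

Run:
```python
from h import *
mill()
c=calibration("wrist");s=snapshot("wrist");cv2.imwrite("pics/wrist11.png",cv2.resize(s,None,fx=1.5,fy=1.5))
p=np.array([.6432,-.1088]);a=np.radians(-12.6);R=np.array([[np.cos(a),-np.sin(a)],[np.sin(a),np.cos(a)]])
for n,s in(("scene",snapshot("scene")),): cv2.imwrite("pics/scene11.png",cv2.resize(s[130:290,200:380],None,fx=4,fy=4,interpolation=cv2.INTER_CUBIC))
```

```text
[-0.133   0.1067] 0.2206 [-0.9 -0.1  0.2] [-1.7998e+02  3.0000e-02 -1.2700e+01] 14.5333
```

View pics/wrist11.png

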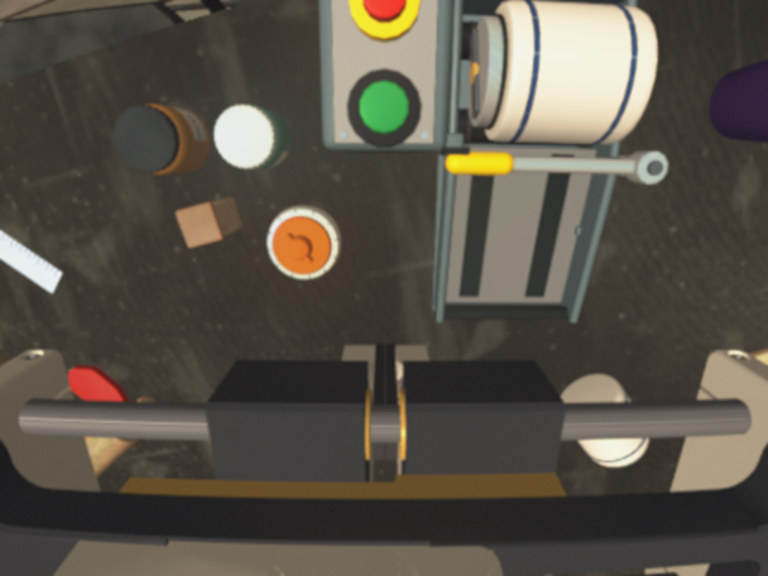

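View pics/scene11.png

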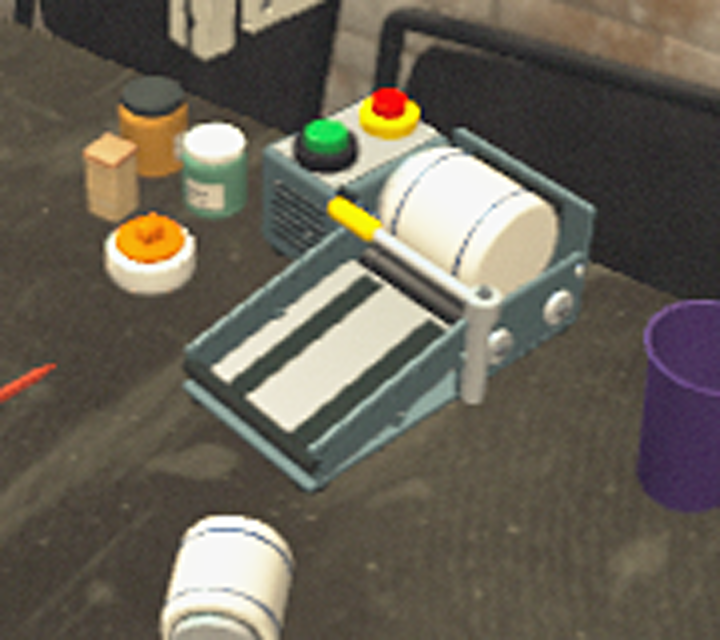

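```bash
python3 -c "
from plant import workorder
print(workorder.close_job())"
```

```text
the job is handed in; nothing more can be done
None
```

I rolled the jar up the ramp into the nest, swung the keeper bar onto its catch, pressed the green button and handed the job in at about 14.6 s. No verdict was reported.

- **Jar:** I pushed it with two open fingertips at axis height, with about 6–7 N on the wrist when I read it. The force fell to zero when the jar dropped between the rollers. In the last pictures it still lies there, straight.
- **Keeper:** I pushed it round with closed fingers until it stopped hard. The tool stopped advancing while the force rose to about 9 N. The last pictures show the bar straight across the ramp, with its sleeve against the catch.
- **Start button:** It went down about 5.4 mm, then bottomed at 16 N. I judged it fully down from the tool height and the force, because joint travel can't be read. Afterwards I raised the arm well clear and the button is up again.
- **Other things:** The wrist force read near zero after the retreat. The red button, timer, stamp, glaze jars and cup look unmoved. I compared them by eye in the pictures and did not measure their positions.

No check failed or disagreed beyond the 1–4 mm scatter in the mill position I worked out from the pictures.

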